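# Pull the filter plate from under the pump's cover and show it over the light pad

### The job

The lidded steel pan is standing on the hinged cover of the bench pump: slide it, without lifting it, along the top to the left-hand marked ring. Then swing the cover up until it stands open by itself, draw the filter plate hidden beneath straight up out of its slot, and hold it upright over the middle of the light pad, about a hand's width clear above it. Finish while still holding the plate there, with the cover left open, the pan left in its ring and everything else on the bench left where it stands.

Things in the scene. Friction and masses are not known exactly. Their poses are not given: they have to be found in the camera images.
- unit: low white bench pump, aluminium top, 180 (x) x 303 (y) x 85 mm high, fixed. Origin on the table below the middle of the cover's hinge line; x along the hinge line, away from the robot; y left; z up. Spans x +-90, y -158 to +146 mm. Left part (y > 0) is plain deck; right part is a well 136 (x) x 144 mm (y 0 to -144), closed by the cover flush with the top
- left_mark (a point): centre of the left-hand ring mark (thin dark circle, 57 mm radius) on the pump's top at 85 mm height; 75 mm left (+y of the pump) of the hinge line. The pan is to stand here
- cover_hinge (a point): middle of the cover's hinge line, at the height of the pump's top (85 mm); the hinge runs along the pump's x
- cover (a joint): angle of the cover: 0 shut, 1.57 vertical, stop at 1.9. An aluminium flap 130 (along the hinge) x 140 x 5 mm, hinged on its left edge; its free right edge goes up and over to the left. The hinge is stiff and stays where it is left; about 2.5 N at the pull tab moves it
- cover_grip (a point): grip point on the cover's grey upright pull tab near the free edge, 128 mm from the hinge line, 27 mm above the cover's face; moves with the cover, axes those of the pump when shut. Tab 36 mm along the hinge direction x 12 thick x 40 tall. Pinched by its two ends (fingers closing along the hinge direction) it pivots between the fingers as the cover swings
- plate_center (a point): filter plate, white frame with pale pleats, on edge in a slot under the cover; point at half its 68 mm height. Frame 80 (its y) x 50 high x 10 mm thick (its x); on top a tab 30 wide, 18 tall, 10 thick, its middle 25 mm above this point. z up. Foot 10 mm above the table; rises 75 mm to clear the pump. Slot holds only its ends, up to 40 mm above the table; 60 mm free beside each face. 0.06 kg
- pan_center (a point): lidded steel pan, at the start on the shut cover's ring mark; point half-way up its 74 mm height, on its axis. Body 100 mm across (lid 103), 44 mm high to the lid's flat top; black upright cylindrical knob, 24 mm across, 30 tall, mid-lid (7 to 37 mm above this point); two small loop handles reach 65 mm from the axis along its x. 0.3 to 0.55 kg
- pad: flat light pad, 120 by 120 by 12 mm, grey rim and white face, fixed on the table to the robot's right; origin at the centre of its underside, on the table
- jar: bystander: jar with black cap, 60 mm across, 65 mm tall, behind the pump; origin under its centre
- marker: bystander: marker pen, 100 mm long, 12 mm thick, lying in front of the pump; origin under its middle
- beaker: bystander: glass beaker, 70 mm across, 90 mm tall; origin under its centre
- flask: bystander: clear bottle with white cap, 60 mm across, 150 mm tall, to the left of the pump; origin under its centre
- tipbox: bystander: yellow box with clear lid, 120 by 85 by 67 mm, to the left; origin under its centre
- tipbox2: bystander: white box with clear lid, 120 by 85 by 61 mm, at the right; origin under its centre

How it is judged (in metres and radians):
On the way, in this order (a step that is already met when the one before it is completed fails the run):
1. the pan stands in the left-hand ring while the cover is still shut (horizontal distance between pan_center and left_mark below 0.015 m and value of joint cover below 0.1 rad), for 0.2 s.
2. the cover is swung up open (value of joint cover above 1.25 rad), for 0.2 s.
3. the filter plate is drawn up clear of the pump in the grip (z of plate_center in the frame of unit above 0.12 m and contact force between plate and the fingers above 0.5 N), for 0.2 s.
At the end, for the whole second after the job is handed in: The plate is held still by the gripper alone, upright within 0.25 rad, its centre within 40 mm of the pad's middle seen from above and 95 to 250 mm above the table; the cover stands open past 1.2 rad; the pan stands flat on the pump's top, released, within 15 mm of the left ring's centre (horizontal distance between plate_center and pad below 0.04 m and height (world z) of plate_center between 0.095 and 0.25 m and angle between plate_center's own z axis and vertical below 0.25 rad and linear speed of plate below 0.03 m/s and contact force between plate and the fingers above 0.5 N and contact force between plate and pad below 0.05 N and contact force between plate and unit below 0.05 N and value of joint cover above 1.2 rad and horizontal distance between pan_center and left_mark below 0.015 m and z of pan_center in the frame of unit between 0.115 and 0.128 m and angle between pan_center's own z axis and vertical below 0.1 rad and contact force between pan and the fingers below 0.05 N); the arm keeps its last pose, push and grip.
It fails at once if the pan is lifted off the pump's top (8 mm) or tipped (0.2 rad) (z of pan_center in the frame of unit above 0.13 m or z of pan_center in the frame of unit below 0.11 m or angle between pan_center's own z axis and vertical above 0.2 rad).
It fails at once if a bystander is moved by more than 30 mm (distance of any of jar, marker, beaker, flask, tipbox, tipbox2 from where it was at the start of the episode above 0.03 m).
It fails at once if a bystander is tipped over (angle between any of jar, beaker, flask's own z axis and vertical above 0.5 rad).
It also fails if it takes over 72 s, if anything falls off the work surface, if the arm or the gripper's body presses on something with over 40 N, if the wrist force passes 120 N, or if a joint passes its speed limit or range.

### The arm

A 6-joint arm with a two-finger parallel gripper is mounted at the origin on the work surface. World frame = base frame: x ahead of the robot, y to its left, z up, the work surface at z = 0. Lengths are in mm, angles in rad, forces in N, time in s.
With the tool pointing down it reaches from about 325 to 900 mm from the base axis. Payload 6.1 kg.
Tool frame: the origin (TCP) lies midway between the tips of the shut fingers; the grasp point (between the pads) lies bot.tcp_to_grasp behind it (bot.tcp_to_grasp is the distance from the TCP to the grasp point, in mm); z points along the fingers, y is the line along which they close (so a half turn about z gives the same grasp; the last joint's range is limited). The gripper opens to 85 mm and grips with 20 to 120 N. Pads are 22 mm wide; open, the fingers measure 114 mm over their backs; the gripper's body (76 mm by 85 mm) begins 54 mm behind the grasp point. The pads swing forward as they close: fully open they stand 13 mm farther back than shut.
Start: joints at [-1.433, 0.22, 1.526, -0, 1.395, -0.126], TCP at [162.962, -603.373, 231.3] pointing down, gripper open.
Joint ranges: [-2.98, 2.98], [-0.91, 2.08], [0.09, 2.57], [-1.24, 4.39], [0.2, 2.65], [-2.68, 2.68]. Speed limits (rad/s): [2.57, 2.57, 3.01, 3.14, 3.14, 3.14].

### API

Orientations are given as a unit quaternion [w, x, y, z].
In Python, from rig import telemetry, imaging, job, bot gives the robot as it stands.
- The arm moves only by the tool step_arm, never from a script. Its argument "rows" is a list of rows, each an object with "translation": the shift along the tool's x, y, z in m, a list of three; "dr": the turn, a rotation vector about the tool's x, y, z in rad, a list of three; "claw": the closure in counts, from 0 (fully open) to 255 (shut). In form: [{"translation": [x, y, z], "dr": [wx, wy, wz], "claw": claw}, ...]. A call has 1 to 20 rows; each row is the pose to reach, as a shift and turn from the pose commanded when the call began, along the tool's axes at that moment; what a row does not reach only later rows make up. A row lasts 1/12 s, in which the tool goes at most 41.7 mm and 7.16 degrees, less where a joint would pass 70% of its speed; a pose out of reach is approached as far as the arm can. A call with a gripper value outside its range is refused whole. The fingers move at their own pace and stop on an object; "newtons" is the grip in N (left out, the last holds). Time passes only in rows, so rows that repeat a pose let the fingers close. It gives the time, the measured TCP pose, the force, the opening and the grip force at its end, in the units of the state.
- telemetry.state(): the state, without advancing time (a new reading comes with each control period).
- imaging.get_image(name): name is "side" or "top" or "wrist"; returns the picture (480x640x3 uint8, red, green, blue); there is no depth.
- imaging.camera_model(name): a dict with "fx", "fy", "cx", "cy" (pixels), "k1" (the pictures are not rectified: a ray, as slopes to the right and down, at radius r is drawn at 1 + k1 r^2 times it, then the intrinsics apply), "xyz" and "attitude" of the camera in the world; the wrist camera has in their place "hand_eye" (4x4, takes a point from camera to tool coordinates, whose origin is the TCP and whose axes are the flange's). Camera axes: x right, y up, looking along -z (the intrinsics and any distortion apply to the point x, -y, -z); pixel columns grow to the right and rows downward; lengths in mm; the calibration is good to about 2 mm. A picture is of the moment at which its call begins: read the wrist's pose just before it. camera_model takes no time and is no camera call.
- job.job_done(): hands the job in; it is judged then, once.
The state is a dict: "t": time; "q": joint angles; "qvel": joint speeds; "joint_efforts": joint torques, N m; "eef_pos": TCP position; "tool_rot": TCP orientation; "ft_force": force on the tool from outside, world axes, zero at the start; "ft_torque": the same for the moment, N m; "finger_gap": opening from 0.0 (shut) to 1.0 (fully open); "finger_force": force on a finger pad.
Only numpy, scipy, OpenCV 4.12 (cv2) and the standard library are available. Lean on these libraries where they do the work, as an engineer would, in place of code of your own. Each camera call takes 0.05 s, during which the arm holds its last target. There are 200 camera calls.

## Working session

There is one attempt and no reset: what is moved stays moved. The work goes in short steps, Python scripts to look and compute and a tool call to move; the robot and the scene stay as the last step left them, time stands still between calls to the robot, and variables do not carry over. Pictures are saved under pics/ and viewed, at most 12 in all, crops included, and the job is handed in when it is done.

Besides the shell and the picture viewer there is one more tool, called after "Request:" in YAML: its name, and indented under it one key for each argument. step_arm: Moves the arm, as the interface text tells. Its arguments: {"type":"object","properties":{"rows":{"type":"array","items":{"type":"object","properties":{"translation":{"type":"array","items":{"type":"number"}},"dr":{"type":"array","items":{"type":"number"}},"claw":{"type":"number"}}}},"newtons":{"type":"number"}},"required":["rows"]}

```bash
ls; mkdir -p pics
python3 - <<'E'
from rig import telemetry, imaging, job, bot
import cv2
s=telemetry.state();print({k:s[k] for k in('t','eef_pos','tool_rot','ft_force','finger_gap')},bot.tcp_to_grasp)
for n in('top','side','wrist'):
    print(n,imaging.camera_model(n))
    cv2.imwrite(f'pics/{n}0.png',imaging.get_image(n)[:,:,::-1])
E
```

```text
pics
{'t': 0.0, 'eef_pos': array([ 162.88377946, -602.79346095,  230.20611126]), 'tool_rot': array([-9.50491307e-04,  9.91314252e-01,  1.31511027e-01, -9.94974058e-06]), 'ft_force': array([-0.03600945, -0.43331501, -0.57596206]), 'finger_gap': 0.9962503280730308} 18.700000000000003
top {'fx': 578.4322578521675, 'fy': 578.4322578521675, 'cx': 308.29998067151, 'cy': 241.68708226994983, 'k1': 0.009659866684344523, 'xyz': array([ 464.26780323,    9.27818581, 1239.34804251]), 'attitude': array([-0.69864964, -0.03601363,  0.03462801,  0.71371745])}
side {'fx': 620.8475016361093, 'fy': 620.8475016361093, 'cx': 320.1364799233582, 'cy': 235.53612297421571, 'k1': 0.063509813002597, 'xyz': array([ 212.57699467,  898.71800731, 1155.75464337]), 'attitude': array([-0.19331937, -0.06687875,  0.35563776,  0.91196307])}
wrist {'fx': 394.98497867373163, 'fy': 394.98497867373163, 'cx': 316.91070498186457, 'cy': 245.8746036238929, 'k1': -0.045301417441846195, 'hand_eye': array([[-2.07357855e-04,  9.48035006e-01,  3.18165970e-01,
         8.19818042e+01],
       [ 9.99999885e-01,  3.34259280e-04, -3.44259531e-04,
        -4.07605848e-01],
       [-4.32720014e-04,  3.18165862e-01, -9.48034966e-01,
        -1.42088488e+02],
       [ 0.00000000e+00,  0.00000000e+00,  0.00000000e+00,
         1.00000000e+00]])}
```

View pics/top0.png

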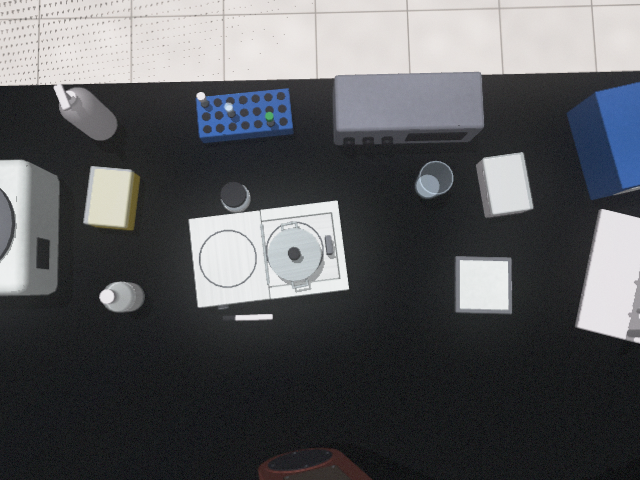

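View pics/side0.png

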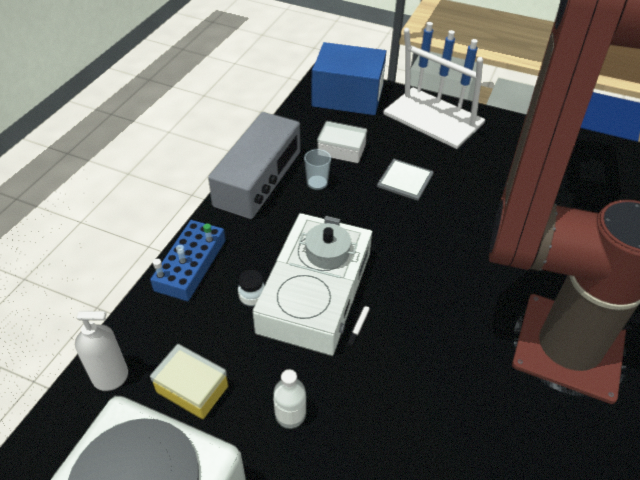

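The top view shows the pump with corners near (189,218), (338,202), (349,290) and (197,307). The left ring is near (228,259), the knob (294,254), the pull tab (329,245) and the pad (483,285). The side view confirms the layout. Next I'll enlarge the pump area.

```bash
python3 - <<'E'
import cv2
a=cv2.imread('pics/top0.png')[190:320,180:360]
cv2.imwrite('pics/crop0.png',cv2.resize(a,None,fx=4.4,fy=4.4,interpolation=cv2.INTER_CUBIC))
E
cat > h.py <<'E'
import numpy as np, cv2
from scipy.spatial.transform import Rotation as R
from rig import telemetry, imaging, job, bot
def rot(q): return R.from_quat(np.roll(q,-1))
def cam(n,s=None):
    m=imaging.camera_model(n)
    if n=='wrist':
        H=np.array(m['hand_eye']); r=rot(s['tool_rot']).as_matrix()
        return m, r@H[:3,:3], np.array(s['eef_pos'])+r@H[:3,3]
    return m, rot(m['attitude']).as_matrix(), np.array(m['xyz'])
def ray(n,uv,s=None):
    m,A,c=cam(n,s); d=np.array([(uv[0]-m['cx'])/m['fx'],(uv[1]-m['cy'])/m['fy']])
    p=d.copy()
    for _ in range(20): p=d/(1+m['k1']*(p@p))
    return c, A@np.array([p[0],-p[1],-1])
def atz(n,uv,z,s=None):
    c,d=ray(n,uv,s); return c+d*(z-c[2])/d[2]
def proj(n,P,s=None):
    m,A,c=cam(n,s); v=A.T@(np.asarray(P,float)-c); p=np.array([v[0],-v[1]])/-v[2]
    p=p*(1+m['k1']*(p@p)); return np.array([m['fx']*p[0]+m['cx'],m['fy']*p[1]+m['cy']])
E
```

```text
(no output)
```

View pics/crop0.png

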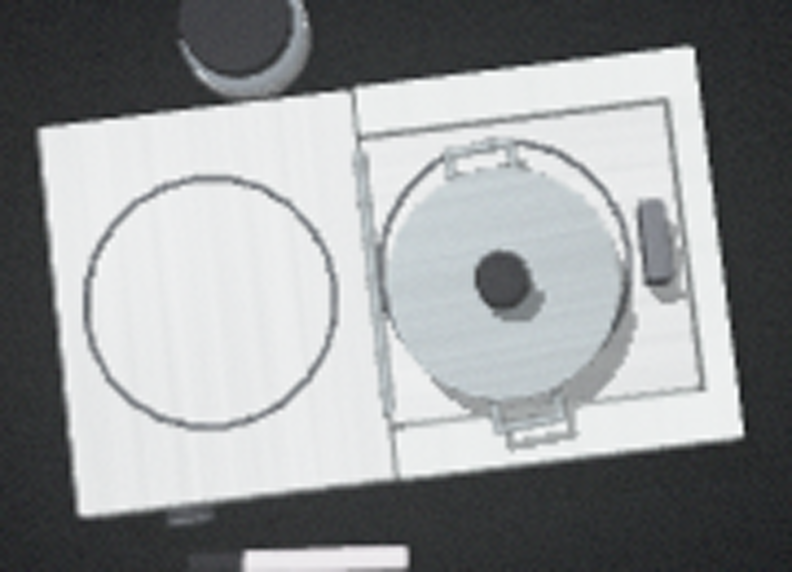

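The crop shows the pump corners at (38,128), (694,47), (743,437) and (79,517). The ring centre is (211,303), the knob top (501,279) and the tab top about (652,241), all in crop pixels. The handles run along the pump's x.

```bash
cat >> h.py <<'E'
def P2W(p,o,yaw): return np.array(o)+R.from_euler('z',yaw).apply(p)
E
python3 - <<'E'
from h import *
from scipy.optimize import least_squares
c2=lambda p:(np.array(p)+.5)/4.4-.5+[180,190]
cs=[(38,128),(694,47),(743,437),(79,517)]
loc=[(90,146,85),(90,-158,85),(-90,-158,85),(-90,146,85)]
pts=[(c2(c),l) for c,l in zip(cs,loc)]+[(c2((211,303)),(0,75,85))]
f=lambda v:np.concatenate([proj('top',P2W(l,[v[0],v[1],0],v[2]))-c for c,l in pts])
r=least_squares(f,[460,0,0]);o=[*r.x[:2],0];y=r.x[2]
print(r.x,r.fun.round(1))
inv=lambda P:R.from_euler('z',-y).apply(P-np.array(o))
k=atz('top',c2((501,279)),159);print('pan',k,inv(k))
lid=atz('top',c2((506,285)),129);print('lid',lid)
t=atz('top',c2((652,241)),125);print('tab',t,inv(t))
print('tabpred px',(proj('top',P2W([0,-128,125],o,y))-[180,190]+.5)*4.4-.5)
print('ring',P2W([0,75,85],o,y))
for px in((456,257),(511,258),(511.5,313.5),(455.5,313)): print(atz('top',px,12))
print('side chk', [proj('side',P2W(l,o,y)).round(1) for l in loc], proj('side',k))
g=[atz('top',p,z).round(0) for p,z in(((437,178),90),((428,187),0),((235,194),65),((112,297),150),((122,297),0),((504,183),61),((254,317),6))];print(g)
E
```

```text
[5.57561452e+02 9.75528494e+01 1.00488344e-01] [-0.4 -0.3  0.3 -0.1  0.6  0.  -0.6  0.5  0.2 -0.1]
pan [551.87698849  38.46404297 159.        ] [-11.58353492 -58.22045936 159.        ]
lid [551.63024823  37.13626339 129.        ]
tab [569.97087915 -27.32691221 125.        ] [  -0.18102578 -125.4946851   125.        ]
tabpred px [657.60142353 239.90340433]
ring [550.03750346 172.17449644  85.        ]
[ 547.94439158 -302.55228364   12.        ]
[ 543.34507633 -418.85828282   12.        ]
[ 426.56611771 -413.29442054   12.        ]
[ 430.00333849 -295.95679489   12.        ]
side chk [array([252.1, 311.6]), array([299.7, 213.4]), array([371.9, 230.9]), array([334.3, 334.6])] [328.29839504 231.18908652]
[array([ 703., -252.,   90.]), array([ 702., -252.,    0.]), array([684., 159.,  65.]), array([477., 380., 150.]), array([479., 410.,   0.]), array([ 695., -396.,   61.]), array([430., 129.,   6.])]
```

```bash
cat >> h.py <<'E'
O=np.array([557.6,97.6,0]);YAW=0.1005
def W(*p): return P2W(p,O,YAW)
def Rt(psi,tilt=0):  # tool x at heading psi, z down; tilt: lean of body towards pump -y
    z0=np.array([[np.cos(psi),np.sin(psi),0],[np.sin(psi),-np.cos(psi),0],[0,0,-1]]).T
    return R.from_rotvec(tilt*np.array([np.cos(YAW),np.sin(YAW),0]))*R.from_matrix(np.array([[np.cos(psi),np.sin(psi),0],[np.sin(psi),-np.cos(psi),0],[0,0,-1]]).T)
def go(P,psi=YAW+np.pi/2,tilt=0):
    s=telemetry.state();a=rot(s['tool_rot']);b=Rt(psi,tilt)
    print('t',round(s['t'],2),'at',np.round(s['eef_pos'],1),'to',np.round(P,1),'gap',round(s['finger_gap'],3))
    print('trans m',np.round(a.inv().apply(np.array(P)-s['eef_pos'])/1000,4),'dr',np.round((a.inv()*b).as_rotvec(),3))
E
python3 -c "
from h import *
go([552,38,200])"
```

```text
t 0.15 at [ 162.9 -602.9  230.4] to [552  38 200] gap 1.002
trans m [ 0.5427 -0.5173  0.0313] dr [-1.000e-03 -1.000e-03 -1.408e+00]
```

Request:
step_arm:
  rows:
    - {"translation": [0.543, -0.517, 0.031], "dr": [0, 0, -1.408], "claw": 0}
    - {"translation": [0.543, -0.517, 0.031], "dr": [0, 0, -1.408], "claw": 0}
    - {"translation": [0.543, -0.517, 0.031], "dr": [0, 0, -1.408], "claw": 0}
    - {"translation": [0.543, -0.517, 0.031], "dr": [0, 0, -1.408], "claw": 0}
    - {"translation": [0.543, -0.517, 0.031], "dr": [0, 0, -1.408], "claw": 0}
    - {"translation": [0.543, -0.517, 0.031], "dr": [0, 0, -1.408], "claw": 0}
    - {"translation": [0.543, -0.517, 0.031], "dr": [0, 0, -1.408], "claw": 0}
    - {"translation": [0.543, -0.517, 0.031], "dr": [0, 0, -1.408], "claw": 0}
    - {"translation": [0.543, -0.517, 0.031], "dr": [0, 0, -1.408], "claw": 0}
    - {"translation": [0.543, -0.517, 0.031], "dr": [0, 0, -1.408], "claw": 0}
    - {"translation": [0.543, -0.517, 0.031], "dr": [0, 0, -1.408], "claw": 0}
    - {"translation": [0.543, -0.517, 0.031], "dr": [0, 0, -1.408], "claw": 0}
    - {"translation": [0.543, -0.517, 0.031], "dr": [0, 0, -1.408], "claw": 0}
    - {"translation": [0.543, -0.517, 0.031], "dr": [0, 0, -1.408], "claw": 0}
    - {"translation": [0.543, -0.517, 0.031], "dr": [0, 0, -1.408], "claw": 0}
    - {"translation": [0.543, -0.517, 0.031], "dr": [0, 0, -1.408], "claw": 0}
    - {"translation": [0.543, -0.517, 0.031], "dr": [0, 0, -1.408], "claw": 0}
    - {"translation": [0.543, -0.517, 0.031], "dr": [0, 0, -1.408], "claw": 0}
    - {"translation": [0.543, -0.517, 0.031], "dr": [0, 0, -1.408], "claw": 0}
    - {"translation": [0.543, -0.517, 0.031], "dr": [0, 0, -1.408], "claw": 0}

```text
t: 1.82
eef_pos: [552.5, 39.5, 199.4]
tool_rot: [-0.001, 0.669, 0.743, -0.001]
ft_force: [0.1, -0.6, -0.3]
finger_gap: 0.998
finger_force: 0.0
```

```bash
python3 -c "
from h import *
go([552,38,200])
go([552,38,133])
s=telemetry.state(); im=imaging.get_image('wrist'); cv2.imwrite('pics/w1.png',im[:,:,::-1]); print(s['q'],proj('wrist',[552,38,159],s))"
```

```text
t 1.82 at [552.5  39.5 199.4] to [552  38 200] gap 0.998
trans m [-0.0014 -0.0006 -0.0006] dr [-0.002 -0.     0.005]
t 1.82 at [552.5  39.5 199.4] to [552  38 133] gap 0.998
trans m [-0.0014 -0.0005  0.0664] dr [-0.002 -0.     0.005]
[-7.10707480e-02  7.72798399e-02  1.74718540e+00 -2.99655440e-05
  1.31875887e+00 -1.76190964e-01] [315.76091834 287.8002803 ]
```

View wrist.

View pics/w1.png

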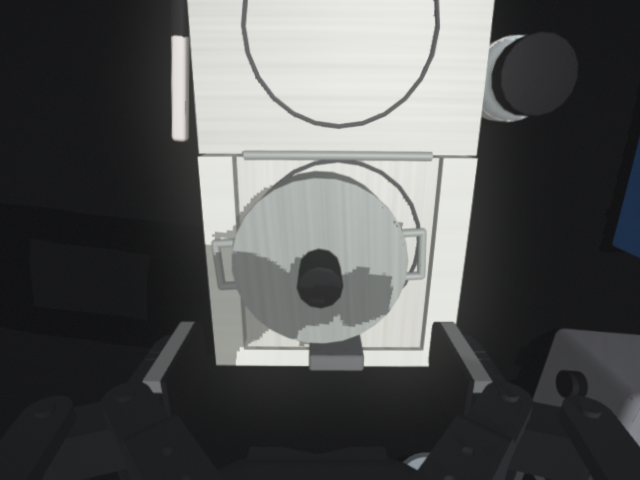

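The wrist view shows the knob top at (321,287), predicted at (316,288), so the pan is about 2 mm farther in x. The handles are along the pump's x, and the hinge rod lies at row 156.

Request:
step_arm:
  rows:
    - {"translation": [-0.001, 0.001, 0.02], "dr": [0, 0, 0.005], "claw": 60}
    - {"translation": [-0.001, 0.001, 0.04], "dr": [0, 0, 0.005], "claw": 60}
    - {"translation": [-0.001, 0.001, 0.055], "dr": [0, 0, 0.005], "claw": 60}
    - {"translation": [-0.001, 0.001, 0.065], "dr": [0, 0, 0.005], "claw": 60}
    - {"translation": [-0.001, 0.001, 0.065], "dr": [0, 0, 0.005], "claw": 60}
    - {"translation": [-0.001, 0.001, 0.065], "dr": [0, 0, 0.005], "claw": 120}
    - {"translation": [-0.001, 0.001, 0.065], "dr": [0, 0, 0.005], "claw": 150}
    - {"translation": [-0.001, 0.001, 0.065], "dr": [0, 0, 0.005], "claw": 170}
    - {"translation": [-0.001, 0.001, 0.065], "dr": [0, 0, 0.005], "claw": 190}
    - {"translation": [-0.001, 0.001, 0.065], "dr": [0, 0, 0.005], "claw": 200}
    - {"translation": [-0.001, 0.001, 0.065], "dr": [0, 0, 0.005], "claw": 200}
    - {"translation": [-0.001, 0.001, 0.065], "dr": [0, 0, 0.005], "claw": 200}
  newtons: 20

```text
t: 2.87
eef_pos: [554.3, 36.1, 136.8]
tool_rot: [0.001, 0.672, 0.74, 0.0]
ft_force: [-1.4, -1.8, 6.7]
finger_gap: 0.272
finger_force: 19.9
```

```bash
python3 -c "
from h import *
s=telemetry.state();print(s['finger_force'],s['ft_force'])
p=W(0,75,0);go([p[0],p[1]-.0,s['eef_pos'][2]])"
```

```text
19.87853854894638 [-1.44721334 -1.82564255  6.70446817]
t 2.87 at [554.3  36.1 136.8] to [550.1 172.2 136.8] gap 0.272
trans m [ 1.359e-01  8.900e-03 -1.000e-04] dr [ 0.002  0.001 -0.004]
```

Request:
step_arm:
  rows:
    - {"translation": [0, 0, -0.001], "dr": [0, 0, 0], "claw": 200}
    - {"translation": [0.003, 0, -0.0015], "dr": [0, 0, 0], "claw": 200}
    - {"translation": [0.008, 0.001, -0.0015], "dr": [0, 0, 0], "claw": 200}
    - {"translation": [0.016, 0.001, -0.0015], "dr": [0, 0, 0], "claw": 200}
    - {"translation": [0.025, 0.002, -0.0015], "dr": [0, 0, 0], "claw": 200}
    - {"translation": [0.034, 0.002, -0.0015], "dr": [0, 0, 0], "claw": 200}
    - {"translation": [0.043, 0.003, -0.0015], "dr": [0, 0, 0], "claw": 200}
    - {"translation": [0.052, 0.003, -0.0015], "dr": [0, 0, 0], "claw": 200}
    - {"translation": [0.061, 0.004, -0.0015], "dr": [0, 0, 0], "claw": 200}
    - {"translation": [0.07, 0.005, -0.0015], "dr": [0, 0, 0], "claw": 200}

```text
t: 3.7
eef_pos: [551.6, 107.7, 136.9]
tool_rot: [0.0, 0.672, 0.74, -0.0]
ft_force: [-0.1, -2.5, 2.7]
finger_gap: 0.274
finger_force: 20.2
```

```bash
python3 -c "
from h import *
s=telemetry.state();print(s['finger_force'],s['ft_force'])
p=W(0,75,0);go([p[0],p[1]-1.4,s['eef_pos'][2]])"
```

```text
20.18071085214615 [-0.13342373 -2.49824543  2.74154606]
t 3.7 at [551.6 107.7 136.9] to [550.1 170.8 136.9] gap 0.274
trans m [ 0.063   0.0045 -0.    ] dr [-0.     0.    -0.004]
```

Request:
step_arm:
  rows:
    - {"translation": [0.005, 0, 0], "dr": [0, 0, 0], "claw": 200}
    - {"translation": [0.013, 0.001, 0], "dr": [0, 0, 0], "claw": 200}
    - {"translation": [0.022, 0.001, 0], "dr": [0, 0, 0], "claw": 200}
    - {"translation": [0.031, 0.002, 0], "dr": [0, 0, 0], "claw": 200}
    - {"translation": [0.04, 0.003, 0], "dr": [0, 0, 0], "claw": 200}
    - {"translation": [0.049, 0.003, 0], "dr": [0, 0, 0], "claw": 200}
    - {"translation": [0.057, 0.004, 0], "dr": [0, 0, 0], "claw": 200}
    - {"translation": [0.062, 0.0045, 0], "dr": [0, 0, 0], "claw": 200}
    - {"translation": [0.063, 0.0045, 0], "dr": [0, 0, 0], "claw": 200}
    - {"translation": [0.063, 0.0045, 0], "dr": [0, 0, 0], "claw": 200}
    - {"translation": [0.063, 0.0045, 0], "dr": [0, 0, 0], "claw": 150}
    - {"translation": [0.063, 0.0045, 0], "dr": [0, 0, 0], "claw": 100}
    - {"translation": [0.063, 0.0045, 0], "dr": [0, 0, 0], "claw": 60}
    - {"translation": [0.063, 0.0045, 0], "dr": [0, 0, 0], "claw": 60}
    - {"translation": [0.063, 0.0045, -0.02], "dr": [0, 0, 0], "claw": 60}
    - {"translation": [0.063, 0.0045, -0.045], "dr": [0, 0, 0], "claw": 60}
    - {"translation": [0.063, 0.0045, -0.07], "dr": [0, 0, 0], "claw": 60}

```text
t: 5.12
eef_pos: [549.4, 169.4, 206.6]
tool_rot: [-0.001, 0.673, 0.74, -0.001]
ft_force: [0.5, -0.2, 0.8]
finger_gap: 0.766
finger_force: 0.0
```

Run:
```python
from h import *
s=telemetry.state()
a=imaging.get_image('top');b=imaging.get_image('side')
g=lambda im,x,y,w,h,f:cv2.resize(im[y:y+h,x:x+w],None,fx=f,fy=f,interpolation=cv2.INTER_CUBIC)
c=np.hstack([g(a,180,190,180,130,2.2),g(b,240,200,150,110,2.6)[:286]])
cv2.imwrite('pics/s2.png',c[:,:,::-1]);print(c.shape)
print('side knob exp',proj('side',W(0,75,159)),(proj('side',W(0,75,159))-[240,200])*2.6+[396,0])
p=W(0,-128,0)
go([p[0],p[1],210]); go([p[0],p[1],95])
```

```text
(286, 786, 3)
side knob exp [303.58408756 274.94565354] [561.31862765 194.8586992 ]
t 5.22 at [553.  170.1 212. ] to [570.4 -29.8 210. ] gap 0.762
trans m [-0.2006 -0.0018  0.0018] dr [ 0.008 -0.001 -0.005]
t 5.22 at [553.  170.1 212. ] to [570.4 -29.8  95. ] gap 0.762
trans m [-0.2007 -0.0027  0.1168] dr [ 0.008 -0.001 -0.005]
```

View pics/s2.png

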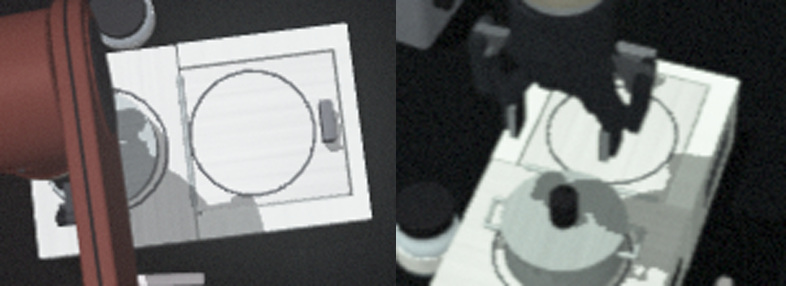

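The side crop shows the knob top at (563,193), expected at (561,195), so the pan is in its ring and standing flat. The cover is clear. Now I'll move to the pull tab.

Request:
step_arm:
  rows:
    - {"translation": [-0.03, 0, 0], "dr": [0, 0, 0], "claw": 60}
    - {"translation": [-0.065, 0, 0], "dr": [0, 0, 0], "claw": 60}
    - {"translation": [-0.1, 0, 0], "dr": [0, 0, 0], "claw": 60}
    - {"translation": [-0.135, 0, 0], "dr": [0, 0, 0], "claw": 60}
    - {"translation": [-0.165, 0, 0.01], "dr": [0, 0, 0], "claw": 60}
    - {"translation": [-0.19, -0.002, 0.03], "dr": [0, 0, 0], "claw": 60}
    - {"translation": [-0.2, -0.002, 0.05], "dr": [0, 0, 0], "claw": 60}
    - {"translation": [-0.2, -0.002, 0.065], "dr": [0, 0, 0], "claw": 60}
    - {"translation": [-0.2, -0.002, 0.065], "dr": [0, 0, 0], "claw": 60}
    - {"translation": [-0.2, -0.002, 0.065], "dr": [0, 0, 0], "claw": 60}
    - {"translation": [-0.2, -0.002, 0.065], "dr": [0, 0, 0], "claw": 60}

```text
t: 6.13
eef_pos: [567.7, -29.3, 142.5]
tool_rot: [0.0, 0.672, 0.74, 0.0]
ft_force: [0.3, -0.2, 0.4]
finger_gap: 0.764
finger_force: 0.0
```

Run:
```python
from h import *
s=telemetry.state(); im=imaging.get_image('wrist'); cv2.imwrite('pics/w3.png',im[:,:,::-1])
print(proj('wrist',W(0,-128,125),s),proj('wrist',W(0,-128,85),s))
go(W(0,-127,91))
```

```text
[322.66426996 307.73879278] [321.58624707 273.5581853 ]
t 6.18 at [568.2 -29.2 143. ] to [570.3 -28.8  91. ] gap 0.76
trans m [0.0002 0.0021 0.052 ] dr [ 0.002  0.    -0.004]
```

View pics/w3.png

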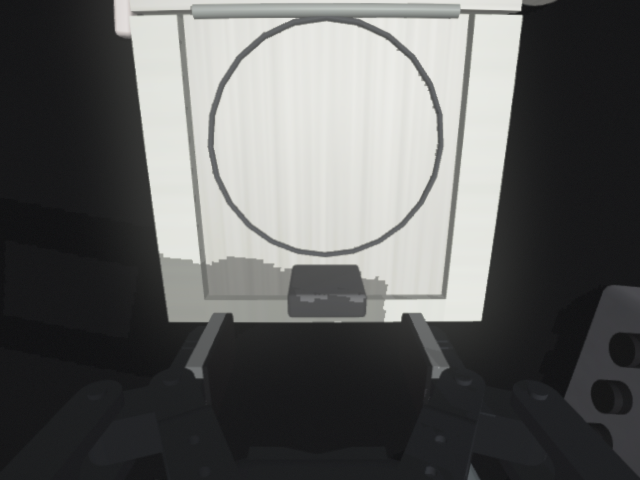

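The tab top is centred near (327,307), predicted at (323,308), so it is 2 mm farther in x and well aligned. I'll go down and pinch.

Request:
step_arm:
  rows:
    - {"translation": [0, 0.004, 0.015], "dr": [0, 0, 0], "claw": 60}
    - {"translation": [0, 0.004, 0.03], "dr": [0, 0, 0], "claw": 60}
    - {"translation": [0, 0.004, 0.042], "dr": [0, 0, 0], "claw": 60}
    - {"translation": [0, 0.004, 0.051], "dr": [0, 0, 0], "claw": 60}
    - {"translation": [0, 0.004, 0.051], "dr": [0, 0, 0], "claw": 80}
    - {"translation": [0, 0.004, 0.051], "dr": [0, 0, 0], "claw": 110}
    - {"translation": [0, 0.004, 0.051], "dr": [0, 0, 0], "claw": 130}
    - {"translation": [0, 0.004, 0.051], "dr": [0, 0, 0], "claw": 150}
    - {"translation": [0, 0.004, 0.051], "dr": [0, 0, 0], "claw": 170}
    - {"translation": [0, 0.004, 0.051], "dr": [0, 0, 0], "claw": 170}
    - {"translation": [0, 0.004, 0.051], "dr": [0, 0, 0], "claw": 170}
  newtons: 25

```text
t: 7.1
eef_pos: [572.2, -29.2, 91.9]
tool_rot: [0.001, 0.672, 0.74, 0.001]
ft_force: [0.5, 0.8, 4.4]
finger_gap: 0.418
finger_force: 25.5
```

```bash
cat >> h.py <<'E'
def arc(phi0,phis,a0,y0,z0):
    # tool deltas (tool x=+pump y, z=down) for grip rotating about hinge from angle a0, radius from y0,z0
    r=np.hypot(y0,z0)
    for f in phis:
        a=a0+f; print(round(f,2),'dx',round((-r*np.cos(a)-y0)/1000,4),'dz',round(-(r*np.sin(a)-z0)/1000,4))
E
python3 - <<'E'
from h import *
s=telemetry.state();print(s['eef_pos'],s['ft_force'],s['finger_gap'],s['finger_force'])
g=s['eef_pos']+[0,0,18.7+2]; l=R.from_euler('z',-YAW).apply(g-O);print(l)
y0,z0=l[1],l[2]-85
arc(0,np.arange(.05,1.66,.05),np.arctan2(z0,-y0),y0,z0)
E
```

```text
[572.2401581  -29.23104965  91.92636953] [0.45091527 0.83026884 4.36437433] 0.4176523552573622 25.52091658115387
[   1.84121153 -127.65993625  112.62636953]
0.05 dx 0.0015 dz -0.0063
0.1 dx 0.0034 dz -0.0126
0.15 dx 0.0056 dz -0.0188
0.2 dx 0.008 dz -0.0248
0.25 dx 0.0108 dz -0.0307
0.3 dx 0.0139 dz -0.0365
0.35 dx 0.0172 dz -0.0421
0.4 dx 0.0208 dz -0.0475
0.45 dx 0.0247 dz -0.0528
0.5 dx 0.0289 dz -0.0578
0.55 dx 0.0333 dz -0.0627
0.6 dx 0.0379 dz -0.0673
0.65 dx 0.0428 dz -0.0716
0.7 dx 0.0478 dz -0.0757
0.75 dx 0.0531 dz -0.0796
0.8 dx 0.0585 dz -0.0832
0.85 dx 0.0642 dz -0.0865
0.9 dx 0.0699 dz -0.0895
0.95 dx 0.0759 dz -0.0923
1.0 dx 0.0819 dz -0.0947
1.05 dx 0.0881 dz -0.0969
1.1 dx 0.0944 dz -0.0987
1.15 dx 0.1007 dz -0.1002
1.2 dx 0.1072 dz -0.1014
1.25 dx 0.1136 dz -0.1022
1.3 dx 0.1201 dz -0.1028
1.35 dx 0.1267 dz -0.103
1.4 dx 0.1332 dz -0.1029
1.45 dx 0.1397 dz -0.1024
1.5 dx 0.1462 dz -0.1017
1.55 dx 0.1526 dz -0.1006
1.6 dx 0.159 dz -0.0992
1.65 dx 0.1653 dz -0.0974
```

Request:
step_arm:
  rows:
    - {"translation": [0.0015, 0, -0.0063], "dr": [0, 0, 0], "claw": 170}
    - {"translation": [0.0034, 0, -0.0126], "dr": [0, 0, 0], "claw": 170}
    - {"translation": [0.0056, 0, -0.0188], "dr": [0, 0, 0], "claw": 170}
    - {"translation": [0.008, 0, -0.0248], "dr": [0, 0, 0], "claw": 170}
    - {"translation": [0.0108, 0, -0.0307], "dr": [0, 0, 0], "claw": 170}
    - {"translation": [0.0139, 0, -0.0365], "dr": [0, 0, 0], "claw": 170}
    - {"translation": [0.0172, 0, -0.0421], "dr": [0, 0, 0], "claw": 170}
    - {"translation": [0.0208, 0, -0.0475], "dr": [0, 0, 0], "claw": 170}
    - {"translation": [0.0247, 0, -0.0528], "dr": [0, 0, 0], "claw": 170}
    - {"translation": [0.0289, 0, -0.0578], "dr": [0, 0, 0], "claw": 170}
    - {"translation": [0.0333, 0, -0.0627], "dr": [0, 0, 0], "claw": 170}
    - {"translation": [0.0379, 0, -0.0673], "dr": [0, 0, 0], "claw": 170}
    - {"translation": [0.0428, 0, -0.0716], "dr": [0, 0, 0], "claw": 170}
    - {"translation": [0.0478, 0, -0.0757], "dr": [0, 0, 0], "claw": 170}

```text
t: 8.27
eef_pos: [567.4, 17.8, 166.8]
tool_rot: [0.001, 0.672, 0.74, 0.0]
ft_force: [4.6, -2.4, -3.0]
finger_gap: 0.416
finger_force: 25.3
```

Request:
step_arm:
  rows:
    - {"translation": [0.0053, 0, -0.0039], "dr": [0, 0, 0], "claw": 170}
    - {"translation": [0.0107, 0, -0.0075], "dr": [0, 0, 0], "claw": 170}
    - {"translation": [0.0164, 0, -0.0108], "dr": [0, 0, 0], "claw": 170}
    - {"translation": [0.0221, 0, -0.0138], "dr": [0, 0, 0], "claw": 170}
    - {"translation": [0.0281, 0, -0.0166], "dr": [0, 0, 0], "claw": 170}
    - {"translation": [0.0341, 0, -0.019], "dr": [0, 0, 0], "claw": 170}
    - {"translation": [0.0403, 0, -0.0212], "dr": [0, 0, 0], "claw": 170}
    - {"translation": [0.0466, 0, -0.023], "dr": [0, 0, 0], "claw": 170}
    - {"translation": [0.0529, 0, -0.0245], "dr": [0, 0, 0], "claw": 170}
    - {"translation": [0.0594, 0, -0.0257], "dr": [0, 0, 0], "claw": 170}
    - {"translation": [0.0658, 0, -0.0265], "dr": [0, 0, 0], "claw": 170}
    - {"translation": [0.0723, 0, -0.0271], "dr": [0, 0, 0], "claw": 170}
    - {"translation": [0.0789, 0, -0.0273], "dr": [0, 0, 0], "claw": 170}
    - {"translation": [0.0854, 0, -0.0272], "dr": [0, 0, 0], "claw": 170}
    - {"translation": [0.0919, 0, -0.0267], "dr": [0, 0, 0], "claw": 170}
    - {"translation": [0.0984, 0, -0.026], "dr": [0, 0, 0], "claw": 170}
    - {"translation": [0.1048, 0, -0.0249], "dr": [0, 0, 0], "claw": 170}
    - {"translation": [0.1112, 0, -0.0235], "dr": [0, 0, 0], "claw": 170}
    - {"translation": [0.1175, 0, -0.0217], "dr": [0, 0, 0], "claw": 170}
    - {"translation": [0.1175, 0, -0.0217], "dr": [0, 0, 0], "claw": 170}

```text
t: 9.93
eef_pos: [555.5, 137.3, 188.2]
tool_rot: [-0.0, 0.672, 0.741, 0.001]
ft_force: [4.7, 1.5, 4.2]
finger_gap: 0.418
finger_force: 25.0
```

Run:
```python
from h import *
b=imaging.get_image('side')
cv2.imwrite('pics/s4.png',cv2.resize(b[130:330,200:420],None,fx=2.7,fy=2.7,interpolation=cv2.INTER_CUBIC)[:,:,::-1])
```

```text
(no output)
```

View pics/s4.png

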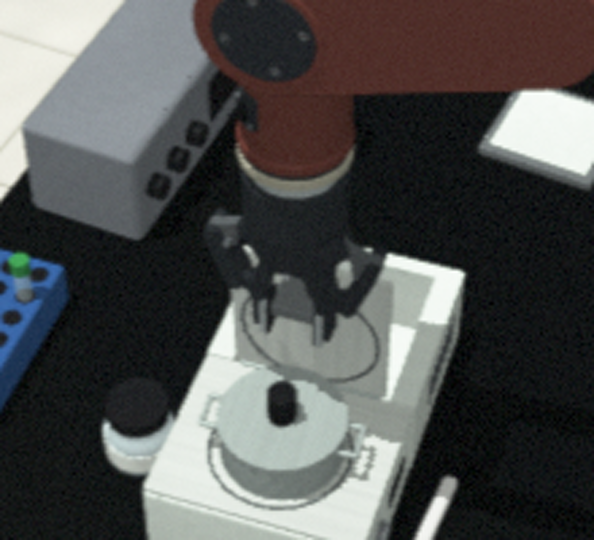

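The cover stands open with the tab still pinched, and the pan is in its ring. I'll release the tab, rise, and move over the well.

Request:
step_arm:
  rows:
    - {"translation": [0, 0, 0], "dr": [0, 0, 0], "claw": 140}
    - {"translation": [0, 0, 0], "dr": [0, 0, 0], "claw": 110}
    - {"translation": [0, 0, 0], "dr": [0, 0, 0], "claw": 80}
    - {"translation": [0, 0, 0], "dr": [0, 0, 0], "claw": 60}
    - {"translation": [0, 0, 0], "dr": [0, 0, 0], "claw": 60}
    - {"translation": [0, 0, -0.02], "dr": [0, 0, 0], "claw": 60}
    - {"translation": [0, 0, -0.045], "dr": [0, 0, 0], "claw": 60}
    - {"translation": [0, 0, -0.07], "dr": [0, 0, 0], "claw": 60}
    - {"translation": [0, 0, -0.09], "dr": [0, 0, 0], "claw": 60}
    - {"translation": [0, 0, -0.1], "dr": [0, 0, 0], "claw": 60}
    - {"translation": [0, 0, -0.1], "dr": [0, 0, 0], "claw": 60}
    - {"translation": [0, 0, -0.1], "dr": [0, 0, 0], "claw": 60}

```text
t: 10.98
eef_pos: [555.4, 135.3, 287.8]
tool_rot: [-0.0, 0.672, 0.74, -0.0]
ft_force: [0.5, -1.1, -0.9]
finger_gap: 0.763
finger_force: 0.0
```

Run:
```python
from h import *
go(W(0,-80,270),tilt=.35); go(W(0,-80,270),tilt=-.35)
print(Rt(YAW+np.pi/2,.35).as_matrix()[:,2])
```

```text
t 10.98 at [555.4 135.3 287.8] to [565.6  18.  270. ] gap 0.763
trans m [-0.1177 -0.0011  0.0178] dr [ 0.001  0.35  -0.005]
t 10.98 at [555.4 135.3 287.8] to [565.6  18.  270. ] gap 0.763
trans m [-0.1177 -0.0011  0.0178] dr [-0.001 -0.35  -0.005]
[-0.03440325  0.34116759 -0.93937271]
```

Request:
step_arm:
  rows:
    - {"translation": [-0.02, 0, 0], "dr": [0, 0.04, 0], "claw": 60}
    - {"translation": [-0.045, 0, 0], "dr": [0, 0.1, 0], "claw": 60}
    - {"translation": [-0.07, 0, 0.005], "dr": [0, 0.17, 0], "claw": 60}
    - {"translation": [-0.095, 0, 0.01], "dr": [0, 0.24, 0], "claw": 60}
    - {"translation": [-0.11, 0, 0.015], "dr": [0, 0.3, 0], "claw": 60}
    - {"translation": [-0.118, -0.001, 0.018], "dr": [0, 0.35, 0], "claw": 60}
    - {"translation": [-0.118, -0.001, 0.018], "dr": [0, 0.35, 0], "claw": 60}
    - {"translation": [-0.118, -0.001, 0.018], "dr": [0, 0.35, 0], "claw": 60}

```text
t: 11.65
eef_pos: [564.8, 17.0, 267.5]
tool_rot: [-0.131, 0.663, 0.728, 0.116]
ft_force: [-0.3, 0.2, 0.6]
finger_gap: 0.763
finger_force: 0.0
```

Run:
```python
from h import *
s=telemetry.state(); im=imaging.get_image('wrist'); cv2.imwrite('pics/w5.png',im[:,:,::-1])
print(s['eef_pos'],s['q'].round(2))
for p in((0,-72,78),(0,-57,78),(0,-87,78),(90,-158,85),(-90,-158,85)): print(p,proj('wrist',W(*p),s))
```

```text
[564.76011423  16.97358294 267.49426443] [-0.3   0.12  1.62  0.32  1.56 -0.42]
(0, -72, 78) [318.81480031 278.24374891]
(0, -57, 78) [318.68512529 261.33280482]
(0, -87, 78) [318.94437292 295.17740886]
(90, -158, 85) [423.02428488 376.70876217]
(-90, -158, 85) [216.30945587 378.03627177]
```

View pics/w5.png

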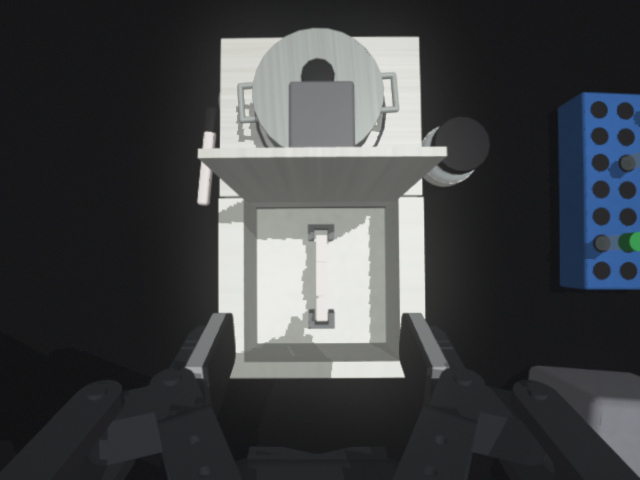

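The plate lies at column 321, with its frame spanning rows 232–320 and its tab centred near row 277. That is where predicted, with the same +2 mm shift in x. I'll descend with the lean.

Run:
```python
from h import *
go(W(1.8,-65.6,130),tilt=.35); go(W(1.8,-65.6,51.4),tilt=.35)
```

```text
t 11.7 at [565.1  17.9 268.5] to [566.   32.5 130. ] gap 0.767
trans m [-0.034   0.0027  0.135 ] dr [-0.001 -0.    -0.006]
t 11.7 at [565.1  17.9 268.5] to [566.   32.5  51.4] gap 0.767
trans m [-0.061   0.0029  0.2089] dr [-0.001 -0.    -0.006]
```

Request:
step_arm:
  rows:
    - {"translation": [-0.01, 0.003, 0.03], "dr": [0, 0, -0.005], "claw": 90}
    - {"translation": [-0.018, 0.003, 0.065], "dr": [0, 0, -0.005], "claw": 100}
    - {"translation": [-0.027, 0.003, 0.1], "dr": [0, 0, -0.005], "claw": 100}
    - {"translation": [-0.034, 0.003, 0.13], "dr": [0, 0, -0.005], "claw": 100}
    - {"translation": [-0.04, 0.003, 0.15], "dr": [0, 0, -0.005], "claw": 100}
    - {"translation": [-0.046, 0.003, 0.168], "dr": [0, 0, -0.005], "claw": 100}
    - {"translation": [-0.052, 0.003, 0.184], "dr": [0, 0, -0.005], "claw": 100}
    - {"translation": [-0.057, 0.003, 0.198], "dr": [0, 0, -0.005], "claw": 100}
    - {"translation": [-0.061, 0.003, 0.209], "dr": [0, 0, -0.005], "claw": 100}
    - {"translation": [-0.061, 0.003, 0.209], "dr": [0, 0, -0.005], "claw": 100}
    - {"translation": [-0.061, 0.003, 0.209], "dr": [0, 0, -0.005], "claw": 100}
    - {"translation": [-0.061, 0.003, 0.209], "dr": [0, 0, -0.005], "claw": 100}

```text
t: 12.7
eef_pos: [568.1, 32.9, 54.0]
tool_rot: [-0.128, 0.66, 0.731, 0.118]
ft_force: [0.3, 0.6, -0.4]
finger_gap: 0.605
finger_force: 0.0
```

Run:
```python
from h import *
s=telemetry.state();print(s['ft_force']); go(W(1.8,-65.6,51.4),tilt=.35)
im=imaging.get_image('wrist'); cv2.imwrite('pics/w6.png',im[:,:,::-1])
```

```text
[ 0.27675936  0.58147651 -0.40135216]
t 12.7 at [568.1  32.9  54. ] to [566.   32.5  51.4] gap 0.605
trans m [-0.001  -0.0022  0.0024] dr [0.003 0.001 0.002]
```

View pics/w6.png

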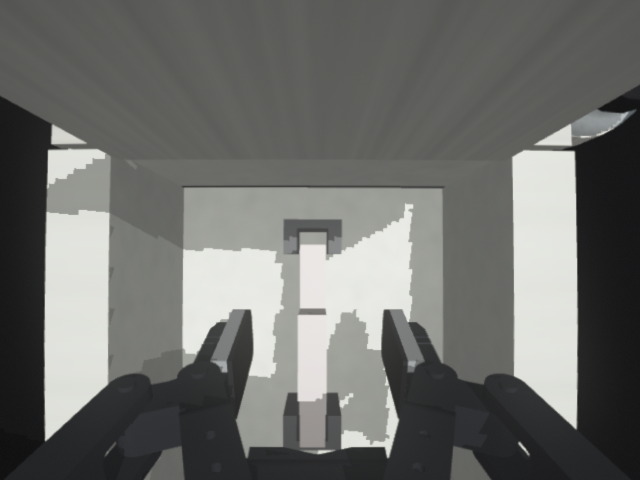

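The plate (column 312) sits between the pads (midpoint about 317), and the tab edge is at row 311. I'll shift −2 mm in x and pinch.

Request:
step_arm:
  rows:
    - {"translation": [-0.001, -0.002, 0.0025], "dr": [0, 0, 0], "claw": 120}
    - {"translation": [-0.001, -0.002, 0.0025], "dr": [0, 0, 0], "claw": 150}
    - {"translation": [-0.001, -0.002, 0.0025], "dr": [0, 0, 0], "claw": 180}
    - {"translation": [-0.001, -0.002, 0.0025], "dr": [0, 0, 0], "claw": 200}
    - {"translation": [-0.001, -0.002, 0.0025], "dr": [0, 0, 0], "claw": 215}
    - {"translation": [-0.001, -0.002, 0.0025], "dr": [0, 0, 0], "claw": 225}
    - {"translation": [-0.001, -0.002, 0.0025], "dr": [0, 0, 0], "claw": 240}
    - {"translation": [-0.001, -0.002, 0.0025], "dr": [0, 0, 0], "claw": 250}
    - {"translation": [-0.001, -0.002, 0.0025], "dr": [0, 0, 0], "claw": 250}
    - {"translation": [-0.001, -0.002, 0.0025], "dr": [0, 0, 0], "claw": 250}
  newtons: 35

```text
t: 13.58
eef_pos: [565.7, 32.0, 50.5]
tool_rot: [-0.128, 0.66, 0.731, 0.118]
ft_force: [0.4, -1.1, 1.8]
finger_gap: 0.107
finger_force: 36.2
```

Run:
```python
from h import *
s=telemetry.state();print(s['ft_force'])
e=s['eef_pos']; go(e+[0,0,130],tilt=.35)
```

```text
[ 0.40150926 -1.0698921   1.80508476]
t 13.58 at [565.7  32.   50.5] to [565.7  32.  180.5] gap 0.107
trans m [ 0.0446  0.0003 -0.1221] dr [0.002 0.    0.001]
```

Request:
step_arm:
  rows:
    - {"translation": [0.0014, 0, -0.0038], "dr": [0, 0, 0], "claw": 250}
    - {"translation": [0.0034, 0, -0.0094], "dr": [0, 0, 0], "claw": 250}
    - {"translation": [0.0061, 0, -0.0167], "dr": [0, 0, 0], "claw": 250}
    - {"translation": [0.0095, 0, -0.026], "dr": [0, 0, 0], "claw": 250}
    - {"translation": [0.0129, 0, -0.0354], "dr": [0, 0, 0], "claw": 250}
    - {"translation": [0.0164, 0, -0.0448], "dr": [0, 0, 0], "claw": 250}
    - {"translation": [0.0198, 0, -0.0542], "dr": [0, 0, 0], "claw": 250}
    - {"translation": [0.0232, 0, -0.0636], "dr": [0, 0, 0], "claw": 250}
    - {"translation": [0.0267, 0, -0.073], "dr": [0, 0, 0], "claw": 250}
    - {"translation": [0.0301, 0, -0.0824], "dr": [0, 0, 0], "claw": 250}
    - {"translation": [0.0335, 0, -0.0918], "dr": [0, 0, 0], "claw": 250}
    - {"translation": [0.037, 0, -0.1012], "dr": [0, 0, 0], "claw": 250}
    - {"translation": [0.0404, 0, -0.1106], "dr": [0, 0, 0], "claw": 250}
    - {"translation": [0.043, 0, -0.118], "dr": [0, 0, 0], "claw": 250}
    - {"translation": [0.0446, 0, -0.1221], "dr": [0, 0, 0], "claw": 250}
    - {"translation": [0.0446, 0, -0.1221], "dr": [0, 0, 0], "claw": 250}
    - {"translation": [0.0446, 0, -0.1221], "dr": [0, 0, 0], "claw": 250}
    - {"translation": [0.0446, 0, -0.1221], "dr": [0, 0, 0], "claw": 250}

```text
t: 15.08
eef_pos: [564.8, 32.2, 179.6]
tool_rot: [-0.129, 0.66, 0.73, 0.117]
ft_force: [0.1, -0.0, -0.8]
finger_gap: 0.111
finger_force: 35.9
```

Run:
```python
from h import *
s=telemetry.state();print(s['ft_force'])
e=s['eef_pos']
# plate centre relative to TCP: grasp y -72, TCP y -65.6 local; centre z 44 vs TCP 50.5
off=R.from_euler('z',YAW).apply([0,-6.0,-6.5]); print(off)
T=np.array([487,-357.5,155])-off
go(T,tilt=.35)
```

```text
[ 0.0553354  -0.0023232  -0.81087437]
[ 0.60198544 -5.96972475 -6.5       ]
t 15.08 at [564.8  32.2 179.6] to [ 486.4 -351.5  161.5] gap 0.111
trans m [-0.3574 -0.1166 -0.1114] dr [ 0.001 -0.     0.   ]
```

Request:
step_arm:
  rows:
    - {"translation": [-0.009, -0.003, -0.0028], "dr": [0, 0, 0], "claw": 250}
    - {"translation": [-0.026, -0.0085, -0.0081], "dr": [0, 0, 0], "claw": 250}
    - {"translation": [-0.05, -0.0163, -0.0156], "dr": [0, 0, 0], "claw": 250}
    - {"translation": [-0.075, -0.0245, -0.0234], "dr": [0, 0, 0], "claw": 250}
    - {"translation": [-0.1, -0.0326, -0.0312], "dr": [0, 0, 0], "claw": 250}
    - {"translation": [-0.125, -0.0408, -0.039], "dr": [0, 0, 0], "claw": 250}
    - {"translation": [-0.15, -0.0489, -0.0468], "dr": [0, 0, 0], "claw": 250}
    - {"translation": [-0.175, -0.0571, -0.0545], "dr": [0, 0, 0], "claw": 250}
    - {"translation": [-0.2, -0.0652, -0.0623], "dr": [0, 0, 0], "claw": 250}
    - {"translation": [-0.225, -0.0734, -0.0701], "dr": [0, 0, 0], "claw": 250}
    - {"translation": [-0.25, -0.0816, -0.0779], "dr": [0, 0, 0], "claw": 250}
    - {"translation": [-0.275, -0.0897, -0.0857], "dr": [0, 0, 0], "claw": 250}
    - {"translation": [-0.3, -0.0979, -0.0935], "dr": [0, 0, 0], "claw": 250}
    - {"translation": [-0.322, -0.105, -0.1004], "dr": [0, 0, 0], "claw": 250}
    - {"translation": [-0.34, -0.1109, -0.106], "dr": [0, 0, 0], "claw": 250}
    - {"translation": [-0.352, -0.1148, -0.1097], "dr": [0, 0, 0], "claw": 250}
    - {"translation": [-0.357, -0.1165, -0.1114], "dr": [0, 0, 0], "claw": 250}
    - {"translation": [-0.357, -0.1165, -0.1114], "dr": [0, 0, 0], "claw": 250}
    - {"translation": [-0.357, -0.1165, -0.1114], "dr": [0, 0, 0], "claw": 250}
    - {"translation": [-0.357, -0.1165, -0.1114], "dr": [0, 0, 0], "claw": 250}

```text
t: 16.75
eef_pos: [487.1, -350.1, 162.2]
tool_rot: [-0.129, 0.66, 0.731, 0.118]
ft_force: [-0.9, 0.9, -1.3]
finger_gap: 0.111
finger_force: 35.9
```

Run:
```python
from h import *
go([486.4,-351.5,161.5],tilt=.35)
print(telemetry.state()['finger_force'])
b=imaging.get_image('side');a=imaging.get_image('top')
c=np.hstack([cv2.resize(b[90:340,230:480],(400,400)),cv2.resize(a[150:350,170:370],(390,400))[:, :]])
cv2.imwrite('pics/f7.png',c[:,:,::-1])
```

```text
t 16.75 at [ 487.1 -350.1  162.2] to [ 486.4 -351.5  161.5] gap 0.111
trans m [-0.0015 -0.0009  0.0002] dr [ 0.001 -0.001  0.002]
35.905309254303575
```

View pics/f7.png

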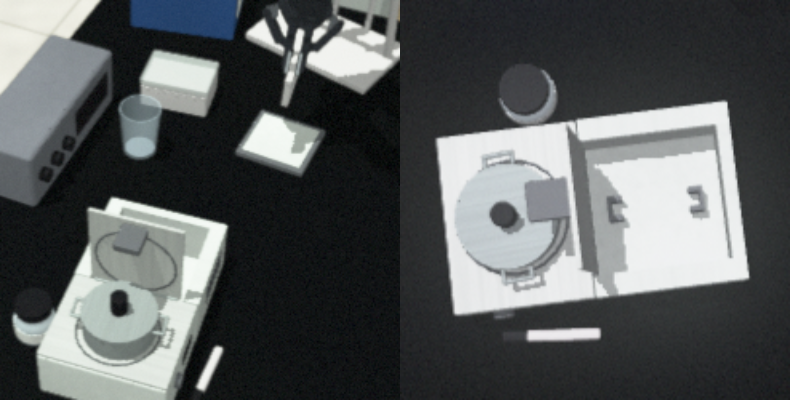

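The plate is held over the pad. The cover stands open, the pan is in its ring with the knob at top pixel (222.8,257), and the bystanders have not moved. I'll check these by projection.

Run:
```python
from h import *
p=atz('top',(222.5,256.8),159);print('pan-mark',p-W(0,75,159))
c=np.array([487,-356,155.5])
print('frame bottom mid',proj('side',c-[0,0,34]),'edge +y',proj('side',c+R.from_euler('z',YAW).apply([0,40,-34])),'edge top +y',proj('side',c+R.from_euler('z',YAW).apply([0,40,16])))
print('pad',proj('side',[487,-357.5,12]))
b=imaging.get_image('side')
cv2.imwrite('pics/f8.png',cv2.resize(b[85:205,350:490],None,fx=5,fy=5,interpolation=cv2.INTER_CUBIC)[:,:,::-1])
```

```text
pan-mark [-2.43944821 -0.73760514  0.        ]
frame bottom mid [410.49787101 147.0843025 ] edge +y [407.13977594 156.62863637] edge top +y [409.56290662 141.19568242]
pad [405.66854111 178.10402748]
```

View pics/f8.png

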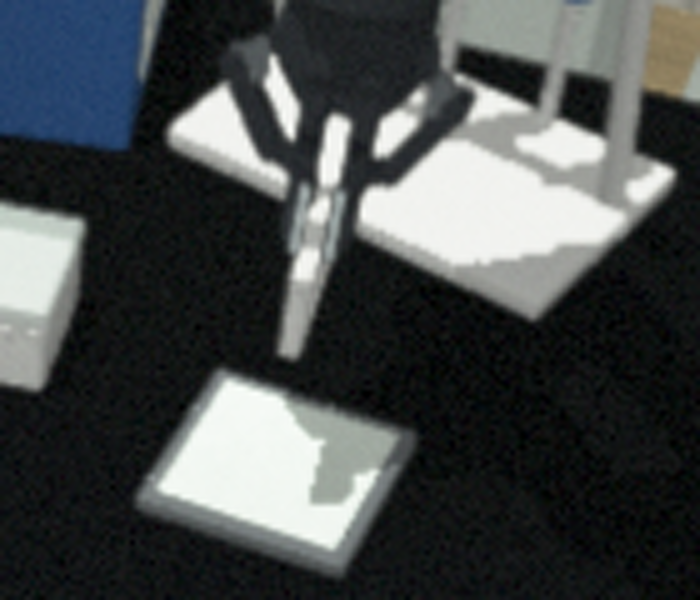

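The plate's near lower corner is at (407.6,156.4), predicted for an upright plate at (407.1,156.6). Its upper corner matches too. The pan is within about 3 mm of the mark, so I'm handing in.

```bash
python3 -c "
from rig import job
print(job.job_done())"
```

```text
the job is handed in; nothing more can be done
None
```

I handed the job in at about 17 s on the robot's clock; no verdict came back, but the last pictures showed the pan about 3 mm from the left ring's centre, the cover standing open, and the plate gripped upright over the middle of the pad with its centre about 155 mm above the table.

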